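# Load the planet gears into the gear head and close its guard

## Task

Slide the clear guard of the blue gear head fully open, then put every loose gear on a stub pin of its own, rocking it as you lower it until its teeth mesh with the fixed centre gear and it lies fully down on the plate, hub upwards. When all of them are home, slide the guard fully shut over them. Leave the tool holder, the oil bottle and the steel block where they are.

Things in the scene. Friction and masses are not known exactly. Their poses are not given: they have to be found in the camera images.
- unit: Blue gear head, fixed: a plate 250 x 440 mm, 12 mm thick. Origin on the bench top (z = 0) under the axis of its fixed centre gear; y runs along the guard's slide rails, z up; the plate spans -110 to +330 mm along its y. Two low rails (to 20 mm above the bench) at x = +-106 mm. A loose gear fully home lies on the plate, its mid point 41 mm above the bench; unmeshed it stays 12 mm higher.
- sun: Fixed centre gear (dark steel, cannot turn): 15 straight teeth, one centred on its x axis, then every 24 degrees; 12 mm thick, 80 mm over the tips, pitch radius 36 mm, teeth 6.8 mm wide, flanks parallel. Origin on its axis at its underside, on the plate (12 mm above the bench); z up. Its turn differs from start to start. Meshed, a loose gear has about 4 degrees of turning play either way.
- guard (a joint): Travel of the clear sliding guard along the unit's +y, m: 0 = fully shut over the gears (stop), 0.2 = fully open (stop). Stiff (about 2.5 N), stays where left. A tunnel 220 x 186 mm, roof underside 80 mm, top 85 mm above the bench, centred over the centre gear at 0. A seated loose gear clears the roof by 10 mm; one perched on the teeth does not.
- guard_grip (a point): Centre of the guard's black grip bar, upright on its roof: 70 mm long along the unit's x, 16 mm thick along its y, from 85 to 125 mm above the bench; this point is 107 mm above the bench. Axes as the unit's.
- pin0 (a point): Foot of stub pin 0, on the plate (12 mm above the bench), on the pin's axis. The pin is 13 mm in diameter, 22 mm tall, its top 6 mm tapered to 6 mm diameter; its axis is 60 mm from the centre gear's. Pins 0 to 4 stand every 72 degrees around it, counter-clockwise from above, all empty at the start.
- pin1 (a point): Foot of stub pin 1, on the plate (12 mm above the bench), on the pin's axis. The pin is 13 mm in diameter, 22 mm tall, its top 6 mm tapered to 6 mm diameter; its axis is 60 mm from the centre gear's. Pins 0 to 4 stand every 72 degrees around it, counter-clockwise from above, all empty at the start.
- pin2 (a point): Foot of stub pin 2, on the plate (12 mm above the bench), on the pin's axis. The pin is 13 mm in diameter, 22 mm tall, its top 6 mm tapered to 6 mm diameter; its axis is 60 mm from the centre gear's. Pins 0 to 4 stand every 72 degrees around it, counter-clockwise from above, all empty at the start.
- pin3 (a point): Foot of stub pin 3, on the plate (12 mm above the bench), on the pin's axis. The pin is 13 mm in diameter, 22 mm tall, its top 6 mm tapered to 6 mm diameter; its axis is 60 mm from the centre gear's. Pins 0 to 4 stand every 72 degrees around it, counter-clockwise from above, all empty at the start.
- pin4 (a point): Foot of stub pin 4, on the plate (12 mm above the bench), on the pin's axis. The pin is 13 mm in diameter, 22 mm tall, its top 6 mm tapered to 6 mm diameter; its axis is 60 mm from the centre gear's. Pins 0 to 4 stand every 72 degrees around it, counter-clockwise from above, all empty at the start.
- gear0_mid (a point): Loose steel gear 0 (may be absent), 0.35 kg: 10 straight teeth, one centred on its x axis, then every 36 degrees; 24 mm thick, 56 mm over the tips, pitch radius 24 mm, teeth 6.8 mm wide; above them a round hub, 24 mm diameter, 34 mm tall, to hold it by. Point: on the axis, 29 mm above its underside (half-way up); z up. Blind bore below, 17 mm wide, 24 mm deep. All loose gears are alike.
- gear1_mid (a point): Loose steel gear 1 (may be absent), 0.35 kg: 10 straight teeth, one centred on its x axis, then every 36 degrees; 24 mm thick, 56 mm over the tips, pitch radius 24 mm, teeth 6.8 mm wide; above them a round hub, 24 mm diameter, 34 mm tall, to hold it by. Point: on the axis, 29 mm above its underside (half-way up); z up. Blind bore below, 17 mm wide, 24 mm deep. All loose gears are alike.
- gear2_mid (a point): Loose steel gear 2 (may be absent), 0.35 kg: 10 straight teeth, one centred on its x axis, then every 36 degrees; 24 mm thick, 56 mm over the tips, pitch radius 24 mm, teeth 6.8 mm wide; above them a round hub, 24 mm diameter, 34 mm tall, to hold it by. Point: on the axis, 29 mm above its underside (half-way up); z up. Blind bore below, 17 mm wide, 24 mm deep. All loose gears are alike.
- gear3_mid (a point): Loose steel gear 3 (may be absent), 0.35 kg: 10 straight teeth, one centred on its x axis, then every 36 degrees; 24 mm thick, 56 mm over the tips, pitch radius 24 mm, teeth 6.8 mm wide; above them a round hub, 24 mm diameter, 34 mm tall, to hold it by. Point: on the axis, 29 mm above its underside (half-way up); z up. Blind bore below, 17 mm wide, 24 mm deep. All loose gears are alike.
- gear4_mid (a point): Loose steel gear 4 (may be absent), 0.35 kg: 10 straight teeth, one centred on its x axis, then every 36 degrees; 24 mm thick, 56 mm over the tips, pitch radius 24 mm, teeth 6.8 mm wide; above them a round hub, 24 mm diameter, 34 mm tall, to hold it by. Point: on the axis, 29 mm above its underside (half-way up); z up. Blind bore below, 17 mm wide, 24 mm deep. All loose gears are alike.
- holder: Bystander: dark steel tool holder standing on the bench, 62 mm across, 75 mm tall; origin at its underside. Leave alone.
- oiler: Bystander: white oil bottle, 54 mm across, 85 mm tall; origin at its underside. Leave alone.
- gauge_block: Bystander: steel block 50 x 80 x 40 mm; origin at its underside. Leave alone.
Mind the look-alikes: they are no part of the job. Leave any pink look-alike of the part that bears gear2_mid alone.

How it is judged (in metres and radians):
On the way, in this order (a step that is already met when the one before it is completed fails the run):
1. the guard is slid fully open (value of joint guard above 0.192 m), for 0.2 s.
2. every loose gear is down on a pin, meshed with the centre gear ((horizontal distance between gear0_mid and pin0 below 0.005 m or horizontal distance between gear0_mid and pin1 below 0.005 m or horizontal distance between gear0_mid and pin2 below 0.005 m or horizontal distance between gear0_mid and pin3 below 0.005 m or horizontal distance between gear0_mid and pin4 below 0.005 m) and height (world z) of each of gear0_mid, gear1_mid, gear2_mid, gear3_mid, gear4_mid below 0.0445 m and angle between each of gear0_mid, gear1_mid, gear2_mid, gear3_mid, gear4_mid's own z axis and vertical below 0.08 rad and (horizontal distance between gear1_mid and pin0 below 0.005 m or horizontal distance between gear1_mid and pin1 below 0.005 m or horizontal distance between gear1_mid and pin2 below 0.005 m or horizontal distance between gear1_mid and pin3 below 0.005 m or horizontal distance between gear1_mid and pin4 below 0.005 m) and (horizontal distance between gear2_mid and pin0 below 0.005 m or horizontal distance between gear2_mid and pin1 below 0.005 m or horizontal distance between gear2_mid and pin2 below 0.005 m or horizontal distance between gear2_mid and pin3 below 0.005 m or horizontal distance between gear2_mid and pin4 below 0.005 m) and (horizontal distance between gear3_mid and pin0 below 0.005 m or horizontal distance between gear3_mid and pin1 below 0.005 m or horizontal distance between gear3_mid and pin2 below 0.005 m or horizontal distance between gear3_mid and pin3 below 0.005 m or horizontal distance between gear3_mid and pin4 below 0.005 m) and (horizontal distance between gear4_mid and pin0 below 0.005 m or horizontal distance between gear4_mid and pin1 below 0.005 m or horizontal distance between gear4_mid and pin2 below 0.005 m or horizontal distance between gear4_mid and pin3 below 0.005 m or horizontal distance between gear4_mid and pin4 below 0.005 m)), for 0.2 s.
3. the guard is slid fully shut (value of joint guard below 0.006 m), for 0.2 s.
At the end, for the whole second after the job is handed in: Every loose gear present is within 5 mm of a pin's axis, upright within 0.08 rad and down on the plate within 3.5 mm (its mid point under 44.5 mm), and the guard is at rest within 6 mm of its shut stop (all of step 2 and value of joint guard below 0.006 m and velocity of joint guard below 0.01 m/s); the robot touches nothing.
It fails at once if a bystander (tool holder, oil bottle, steel block) is moved more than 25 mm or tipped over (distance of any of holder, oiler, gauge_block from where it was at the start of the episode above 0.025 m or angle between any of holder, oiler, gauge_block's own z axis and vertical above 0.5 rad).
Of gear0, gear1, gear2, gear3, gear4 only 2 to 4 are there at a start; the rules pass over those that are not, and their reading is None.
At some moment in a run one of gear0, gear1, gear2, gear3, gear4 may be knocked a few centimetres aside while the robot is not near it.
Once in a run the grip may slacken for a moment while it holds something.
It also fails if it takes over 210 s, if anything falls off the work surface, if the arm or the gripper's body presses on something with over 40 N, if the wrist force passes 120 N, or if a joint passes its speed limit or range.

## Robot

A 6-joint arm with a two-finger parallel gripper is mounted at the origin on the work surface. World frame = base frame: x ahead of the robot, y to its left, z up, the work surface at z = 0. Lengths are in mm, angles in rad, forces in N, time in s.
With the tool pointing down it reaches from about 325 to 900 mm from the base axis. Payload 6.1 kg.
Tool frame: the origin (TCP) lies on the front face of the gripper's body, between the roots of the fingers; the fingertips stand 70 mm ahead of it and the grasp point (between the pads) lies 51 mm ahead of it; z points along the fingers, y is the direction in which the jaws open and shut (so a half turn about z gives the same grasp; the last joint's range is limited). The gripper opens to 87 mm and grips with 3 to 60 N. Pads are 19 mm wide; open, the fingers measure 117 mm over their backs; the gripper's body (75 mm by 190 mm) begins 51 mm behind the grasp point.
Start: joints at [1.082, 0.22, 1.526, -0, 1.395, -0.126], TCP at [221.806, 584.31, 292.238] pointing down, gripper open.
Joint ranges: [-2.98, 2.98], [-0.91, 2.08], [0.09, 2.57], [-1.24, 4.39], [0.2, 2.65], [-2.68, 2.68]. Speed limits (rad/s): [2.57, 2.57, 3.01, 3.14, 3.14, 3.14].

## Interface

Orientations are given as a unit quaternion [x, y, z, w].
In Python, from bench import manip gives the robot as it stands. Calls block until the motion is done:
- manip.movep(position, orientation): joint-space move of the TCP to a pose.
- manip.move_linear(position, frame=None, vel=150, until_force=None): straight line of the TCP; frame=None keeps the orientation; vel is the mean speed in mm/s. With until_force (N) it stops when the force on the tool has changed by that much, and returns True; else False.
- manip.movej(angles): joint-space move.
- manip.grip(opening): finger opening in mm; the grip force is fixed at half the most; returns when the fingers have stopped.
- manip.wait(seconds).
- manip.ik(position, orientation): joint angles nearest the present ones, or None.
- manip.snapshot(name): name is "side" or "top" or "wrist"; returns (picture, depth): 400x640x3 uint8, red, green, blue; 400x640 float32, mm along the optical axis (not along the pixel's ray), 0 where there is no reading.
- manip.camera_model(name): a dict with "fx", "fy", "cx", "cy" (pixels), "D" ([k1, k2, p1, p2, k3] as OpenCV has them; the pictures are not rectified), "R" (3x3) and "t" (3): a world point X has camera coordinates R X + t. Camera axes: x right, y down, z forward; pixel columns grow to the right and rows downward; lengths in mm; the calibration is good to about 2 mm. A picture is of the moment at which its call begins: read the wrist's pose just before it. camera_model takes no time and is no camera call; for the wrist camera it gives the pose at the moment of the call.
A pose or a line that the arm cannot do raises manip.IKError and nothing moves.
- manip.job_done(): hands the job in, once; it reports no verdict.
Readings, each from a call of its own:
- manip.current_time(): time.
- manip.current_joint_positions(): joint angles.
- manip.current_joint_velocities(): joint speeds.
- manip.current_tau(): joint torques, N m.
- manip.current_tool_pos(): TCP position.
- manip.current_eef_rot(): TCP orientation.
- manip.current_contact_force(): force on the tool from outside, world axes, zero at the start.
- manip.current_ft_torque(): the same for the moment, N m.
- manip.current_opening(): finger opening in mm.
Only numpy, scipy, OpenCV 4.12 (cv2) and the standard library are available. Lean on these libraries where they do the work, as an engineer would, in place of code of your own. Each camera call takes 0.05 s, during which the arm holds its last target.

## Working session

There is one attempt and no reset: what is moved stays moved. The work goes in short steps, each a Python script; the robot and the scene stay as the last script left them, time stands still between calls to the robot, and variables do not carry over. Pictures are saved under pics/ and viewed, and the job is handed in when it is done.

```bash
mkdir -p pics; ls; cat > h.py <<'E'
import numpy as np, cv2
from bench import manip
def snap(name,fn=None):
    m=manip.camera_model(name); im,d=manip.snapshot(name)
    m=dict(m); m['K']=np.array([[m['fx'],0,m['cx']],[0,m['fy'],m['cy']],[0,0,1.]]); m['R']=np.array(m['R']); m['t']=np.array(m['t']).ravel(); m['D']=np.array(m['D'],float)
    if fn: cv2.imwrite('pics/'+fn,im[:,:,::-1])
    return im,d,m
def cloud(d,m):
    h,w=d.shape; v,u=np.mgrid[:h,:w]
    p=cv2.undistortPoints(np.stack([u,v],-1).reshape(-1,1,2).astype(float),m['K'],m['D']).reshape(h,w,2)
    P=np.dstack([p*d[...,None],d])
    return (P-m['t'])@m['R']
def proj(X,m):
    return cv2.projectPoints(np.array(X,float).reshape(-1,1,3),cv2.Rodrigues(m['R'])[0],m['t'],m['K'],m['D'])[0].reshape(-1,2)
E
python3 - <<'E'
from h import *
for n in ['top','side','wrist']:
    im,d,m=snap(n,n+'0.png'); np.savez('/tmp/%s0.npz'%n,im=im,d=d,**{k:m[k] for k in ['K','D','R','t']})
    print(n,m['K'],-m['R'].T@m['t'],m['R'][2],m['D'])
print(manip.current_time())
E
```

```text
pics
top [[465.54981278   0.         321.97064363]
 [  0.         465.54981278 202.83073437]
 [  0.           0.           1.        ]] [ 476.90985068 -163.60235174 1226.55997367] [ 0.09722769  0.00491996 -0.99525   ] [0.00448491 0.         0.         0.         0.        ]
side [[466.224097     0.         316.23044803]
 [  0.         466.224097   199.61138416]
 [  0.           0.           1.        ]] [ 183.01261514 -939.11122437  799.93030751] [ 0.37572692  0.67745276 -0.63236622] [0.04018594 0.         0.         0.         0.        ]
wrist [[283.02877841   0.         316.46375047]
 [  0.         283.02877841 198.34817577]
 [  0.           0.           1.        ]] [143.00447777 613.69523568 383.30553189] [ 0.28537459 -0.10970917 -0.95211619] [0.0093555 0.        0.        0.        0.       ]
0.15
```

View pics/top0.png

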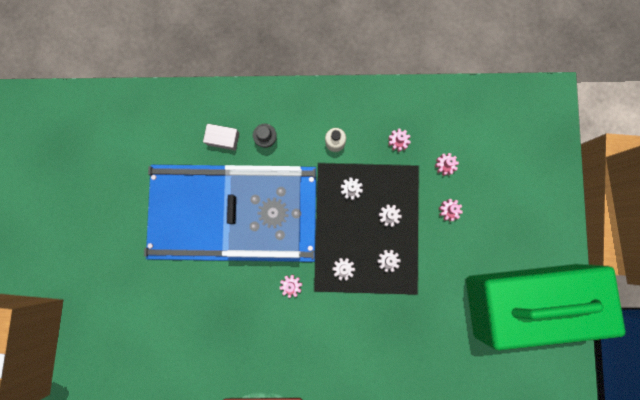

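View pics/side0.png

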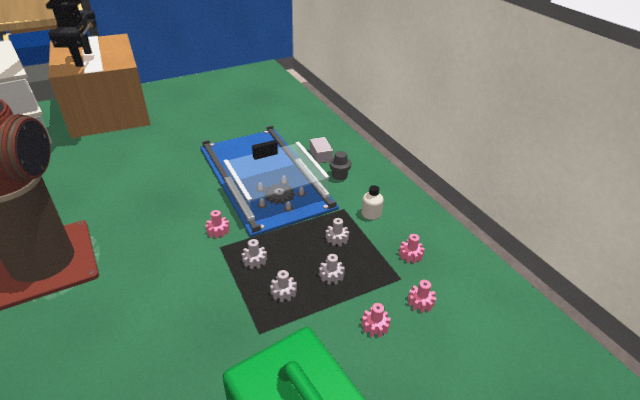

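View pics/wrist0.png

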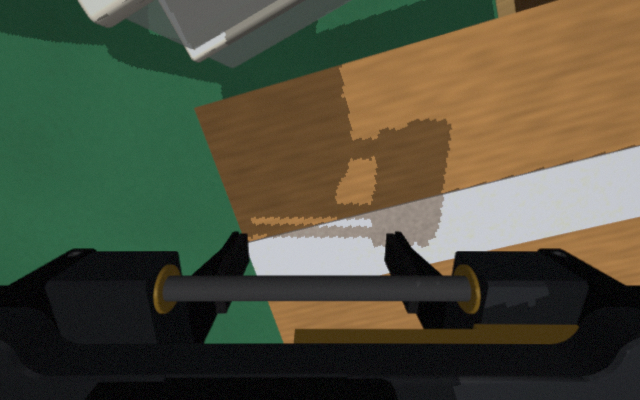

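The top view shows four steel gears on the black mat, at (351,188), (390,215), (389,261) and (344,269). Pink look-alikes are at (400,140), (447,164), (451,210) and (291,287). The guard grip is at (231,209). Next I measure all of these.

```bash
cat > a.py <<'E'
from h import *
from scipy import ndimage as N
def hubs(im,d,m):
    P=cloud(d,m); z=P[...,2]; R,G,B=[im[...,i].astype(int) for i in range(3)]
    out=[]
    M=(z>50)&(z<68)&(d>0)
    l,n=N.label(M)
    for i in range(1,n+1):
        k=l==i
        if k.sum()<12: continue
        p=P[k]; out.append((k.sum(),p.mean(0).round(1),im[k].mean(0).round(),np.argwhere(k).mean(0).round()))
    return out
if __name__=='__main__':
    z=np.load('/tmp/top0.npz'); m={k:z[k] for k in ['K','D','R','t']}
    P=cloud(z['d'],m); im=z['im']
    for o in hubs(im,z['d'],m): print(*o)
    print('bench z',np.median(P[320:380,150:220,2]), 'mat',np.median(P[200:250,330:370,2]))
    R,G,B=[im[...,i].astype(int) for i in range(3)]
    bar=(P[...,2]>110)&(P[...,2]<140)&(R<60)
    bar[:, :200]=0; bar[:,260:]=0; bar[:180]=0;bar[240:]=0
    p=P[bar]; print('bar',p.shape,p.mean(0),p.min(0),p.max(0)); 
    blue=(B>120)&(R<60)&(P[...,2]<30)&(P[...,2]>0)
    c=cv2.minAreaRect(P[blue][:,:2].astype(np.float32)); print('blue',c, P[blue][:,2].mean()); print(cv2.boxPoints(c))
    cr=cv2.resize(im[150:310,140:420],None,fx=2.8,fy=2.8,interpolation=cv2.INTER_CUBIC); cv2.imwrite('pics/crop0.png',cr[:,:,::-1])
E
python3 a.py
```

```text
62 [762.3 -15.1  56.5] [54. 55. 53.] [137. 266.]
217 [ 757.2 -191.8   57.7] [204. 202. 185.] [138. 335.]
70 [ 761.2 -361.2   56.7] [229. 187. 212.] [136. 401.]
74 [ 694.9 -486.2   57.2] [232. 182. 209.] [161. 451.]
71 [ 632.9 -233.4   56.7] [230. 227. 229.] [186. 352.]
73 [ 574.2 -491.7   57.4] [231. 177. 206.] [208. 455.]
67 [ 561.3 -331.2   57.1] [225. 219. 220.] [214. 391.]
75 [ 445.2 -325.4   57.2] [220. 213. 215.] [260. 390.]
71 [ 425.5 -209.    57.8] [228. 221. 223.] [269. 343.]
146 [ 330.3 -532.1   58.7] [12. 69. 29.] [307. 475.]
74 [383.5 -73.9  57.7] [235. 188. 215.] [286. 289.]
33 [360.9 608.5  59.3] [91. 67. 39.] [299.  13.]
23 [355.1 551.1  58.3] [93. 68. 41.] [301.  37.]
411 [236.8 530.   58.8] [73. 54. 32.] [350.  43.]
bench z -0.705683872619762 mat 0.47242346000724067
bar (139, 3) [572.55525052  60.18892421 122.75990922] [539.07842595  53.92786617 110.78229853] [605.99611688  67.67649935 129.29967921]
blue ((573.6079711914062, 80.77178955078125), (440.63787841796875, 251.43630981445312), 88.49588012695312) 11.025949546734529
[[ 442.15002 -136.17128]
 [ 693.4997  -142.7712 ]
 [ 705.0659   297.71484]
 [ 453.71625  304.31476]]
```

View pics/crop0.png

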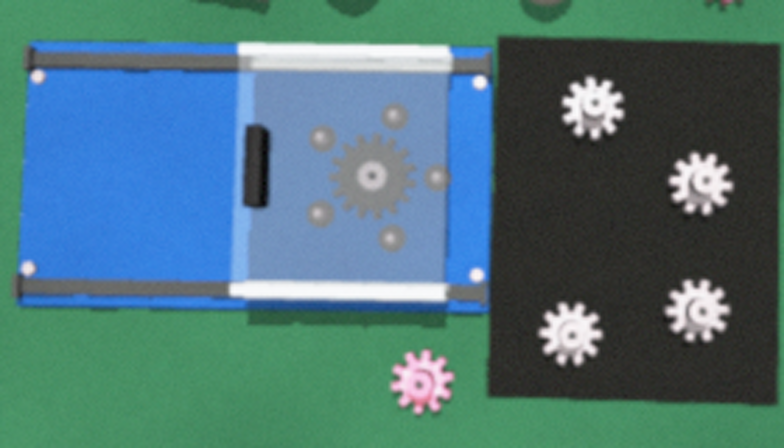

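Four white steel gears on the mat are the loose ones. The pink ones, with pink at (291,287) nearest the unit, are look-alikes. I'll open the guard first.

```bash
cat >> h.py <<'E'
from scipy.spatial.transform import Rotation as Ro
def quat(yaw):  # tool down, tool y axis along world angle yaw
    y=np.array([np.cos(yaw),np.sin(yaw),0]); z=np.array([0,0,-1.]); x=np.cross(y,z)
    return Ro.from_matrix(np.stack([x,y,z],1)).as_quat()
def best(pos,yaw):
    # pick among half turns the one with joint6 most central
    o=[]
    for k in (0,np.pi):
        q=manip.ik(list(map(float,pos)),list(quat(yaw+k)))
        if q is not None: o.append((abs(q[5]),yaw+k,q))
    o.sort(key=lambda a:a[0]); return o[0]
def go(pos,yaw): manip.movep([float(v) for v in pos],[float(v) for v in quat(yaw)])
def lin(pos,yaw=None,vel=150,uf=None):
    return manip.move_linear([float(v) for v in pos],None if yaw is None else [float(v) for v in quat(yaw)],vel,uf)
def st(s=''):
    print(s,'t',round(manip.current_time(),2),'tcp',np.round(manip.current_tool_pos(),1),'F',np.round(manip.current_contact_force(),1),'op',round(manip.current_opening(),1))
E
python3 - <<'E'
from h import *
R=Ro.from_quat(manip.current_eef_rot()).as_matrix(); print(R.round(2))
ps=np.pi/2-0.026
a=best([572.5,60.5,230],ps); print(a)
go([572.5,60.5,240],a[1]); st()
snap('wrist','w1.png')
E
```

```text
[[-0.93  0.35 -0.  ]
 [ 0.35  0.93 -0.  ]
 [ 0.   -0.   -1.  ]]
(np.float64(1.5651223050237206), 4.68638898038469, array([-3.16740218e-02,  1.55498792e-01,  1.72092848e+00, -4.44089210e-16,
        1.26516538e+00,  1.56512231e+00]))
 t 2.41 tcp [572.5  61.2 240.1] F [-0.3  0.8  0.1] op 87.1
```

View pics/w1.png

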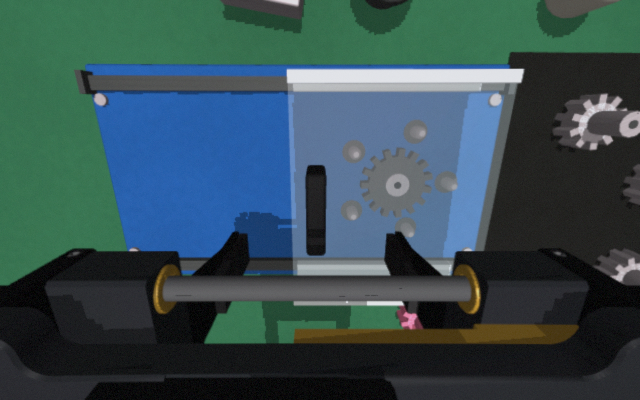

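```bash
python3 - <<'E'
from h import *
a=4.68638898038469
lin([572.5,60.5,163],vel=100,uf=8); st()
manip.grip(10); st('grip')
u=np.array([0.026,0.99966,0])
p=np.array(manip.current_tool_pos())
print(lin(p+u*206,vel=70,uf=14)); st('open')
d=np.array(manip.current_tool_pos())-p; print(d)
manip.wait(0.3); st()
manip.grip(60); manip.wait(.2); st()
p=np.array(manip.current_tool_pos()); lin(p+[0,0,90])
im,d,m=snap('top','top1.png'); np.savez('/tmp/top1.npz',im=im,d=d,**{k:m[k] for k in ['K','D','R','t']})
go([575,-40,330],a); manip.wait(.2)
im,d,m=snap('wrist','w2.png'); np.savez('/tmp/w2.npz',im=im,d=d,**{k:m[k] for k in ['K','D','R','t']})
st()
E
```

```text
t 3.38 tcp [573.   60.5 163.7] F [0.  0.  0.6] op 87.1
grip t 4.53 tcp [572.5  60.8 162.9] F [-0.2  1.2 -0.5] op 15.8
True
open t 6.78 tcp [577.  241.3 162.9] F [ 0.1 -1.9  5.1] op 15.9
[ 4.55781770e+00  1.80565719e+02 -1.38652521e-02]
 t 7.08 tcp [577.  241.2 163. ] F [0.8 0.7 5. ] op 15.8
 t 8.28 tcp [576.1 240.4 161.9] F [-0.7  0.5  0.1] op 60.0
 t 10.44 tcp [575.1 -38.8 329.5] F [-1.2 -0.2 -0.3] op 59.7
```

View pics/w2.png

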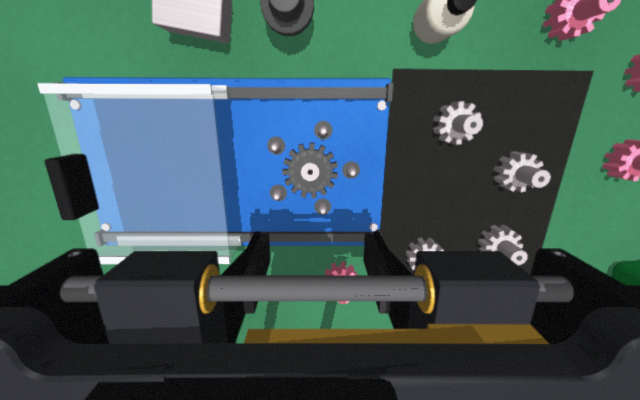

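View pics/top1.png

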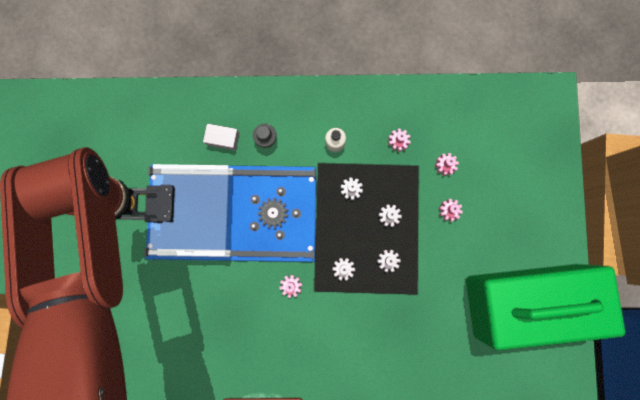

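```bash
python3 - <<'E'
from h import *
z=np.load('/tmp/w2.npz'); m={k:z[k] for k in ['K','D','R','t']}
P=cloud(z['d'],m); im=z['im']
b=(P[...,2]>105)&(P[...,2]<140)&(z['d']>0); b[230:]=0; b[:,150:]=0
p=P[b]; print('bar',b.sum(),p.mean(0),np.percentile(p,2,axis=0),np.percentile(p,98,axis=0))
cr=cv2.resize(im[80:240,220:400],None,fx=4,fy=3.7,interpolation=cv2.INTER_CUBIC); cv2.imwrite('pics/crop2.png',cr[:,:,::-1])
E
```

```text
bar 1744 [581.42340207 236.23265329 119.15644224] [547.5289985  231.60343312 105.59816318] [613.6453972  246.67511933 125.61677041]
```

View pics/crop2.png

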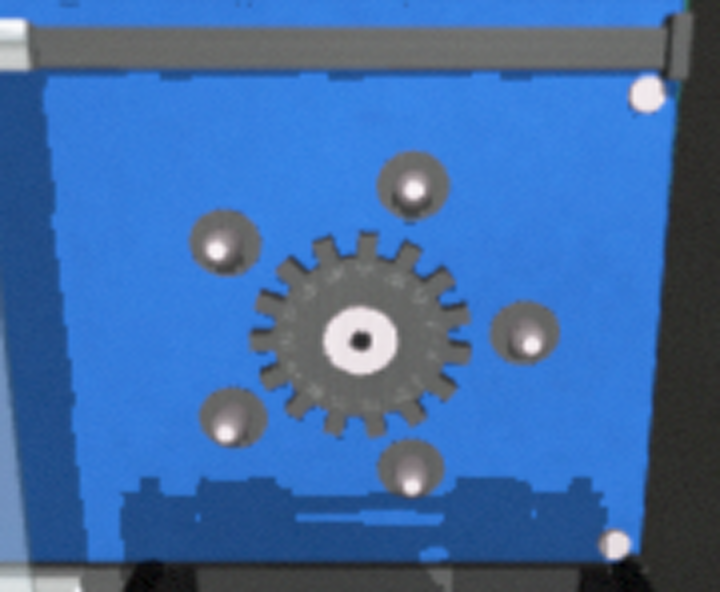

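```bash
python3 - <<'E'
from h import *
a=4.68638898038469
go([576.5,240.5,250],a)
lin([576.5,240.5,163],vel=120); manip.grip(10); st('grip')
u=np.array([0.026,0.99966,0])
p=np.array(manip.current_tool_pos())
for i in range(8):
    r=lin(p+u*4*(i+1),vel=30,uf=20); st(str(r))
    if r or abs(manip.current_contact_force()[1])>12: break
manip.grip(50); st()
p=np.array(manip.current_tool_pos()); lin(p+[0,0,90],vel=200)
go([575,0,330],a); manip.wait(.2)
im,d,m=snap('wrist','w3.png'); np.savez('/tmp/w3.npz',im=im,d=d,**{k:m[k] for k in ['K','D','R','t']})
im,d,m=snap('top','top2.png'); np.savez('/tmp/top2.npz',im=im,d=d,**{k:m[k] for k in ['K','D','R','t']})
E
```

```text
grip t 13.25 tcp [576.5 240.6 163. ] F [-0.2  0.2  1.4] op 15.8
True t 13.46 tcp [576.6 241.6 163. ] F [ 0.3 -1.1  4.5] op 15.7
 t 14.32 tcp [575.9 241.5 162. ] F [-0.4 -0.   0.6] op 49.8
```

View pics/w3.png

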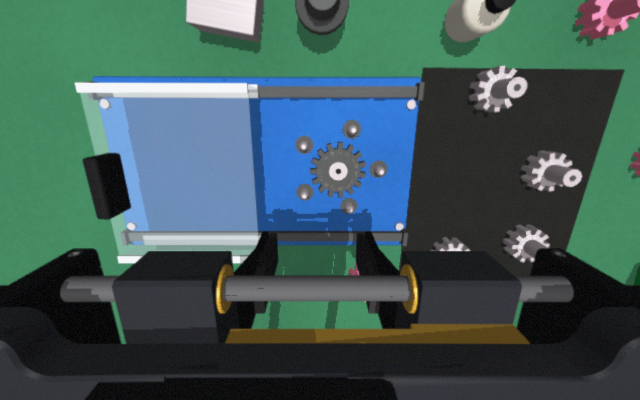

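```bash
python3 - <<'E'
from h import *
from scipy import ndimage as N
for f in ['w2','w3','top2']:
    z=np.load('/tmp/%s.npz'%f); m={k:z[k] for k in ['K','D','R','t']}
    P=cloud(z['d'],m); im=z['im']
    near=np.hypot(P[...,0]-570.7,P[...,1]+29.2)
    pl=(near>75)&(near<90)&(z['d']>0); zp=np.median(P[pl][:,2])
    print(f,'plate z',zp)
    M=(P[...,2]>zp+6)&(P[...,2]<zp+30)&(near<80)&(z['d']>0)
    l,n=N.label(M); C=[]
    for i in range(1,n+1):
        k=l==i
        if k.sum()<6: continue
        p=P[k]; c=(p.max(0)+p.min(0))/2; C.append((k.sum(),c,p[:,2].max()-zp)); print(k.sum(),c.round(1),p.mean(0).round(1),round(p[:,2].max()-zp,1),np.argwhere(k).mean(0).round(1))
    # guard roof / skirts white
    w=(im.min(-1)>200)&(np.abs(P[...,0]-575)<150)&(P[...,1]>-20)&(P[...,1]<350)&(P[...,2]>10)&(z['d']>0)
    print('white y range',P[w][:,1].min() if w.any() else None,P[w][:,1].max() if w.any() else None, np.percentile(P[w],[2,98],axis=0) if w.any() else None)
E
```

```text
w2 plate z 352.14897483956264
36783 [603.9 -33.5 368.2] [601.1 -32.4 369. ] 26.2 [367.7 284.2]
white y range -19.985783985698305 261.95130951141135 [[470.66081672  74.72874472  31.83641156]
 [689.25748847 253.99732416  89.71958941]]
w3 plate z 352.3207195239589
32421 [601.9 -18.9 368.3] [600.7 -19.5 368.8] 26.0 [366.9 400. ]
white y range -19.57427780906907 266.46084358559733 [[472.27238126  75.07846379  31.68795501]
 [689.72182686 258.32590724  89.77774802]]
top2 plate z 626.6802251524799
4460 [549.7  -5.2 644.7] [564.4 -10.7 642.9] 30.0 [180.4 203.5]
white y range 17.357391953540564 242.2876750069752 [[463.04671422 108.74152275  21.3686593 ]
 [479.1879469  220.28269924  92.70968675]]
```

```bash
python3 - <<'E'
from h import *
from scipy import ndimage as N
for f in ['w2','w3','top1']:
    z=np.load('/tmp/%s.npz'%f); m={k:z[k] for k in ['K','D','R','t']}
    P=cloud(z['d'],m); im=z['im']
    near=np.hypot(P[...,0]-570.7,P[...,1]+29.2); ok=(z['d']>0)&(P[...,2]<70)
    pl=(near>75)&(near<90)&ok; zp=np.median(P[pl][:,2])
    print(f,'plate z',zp)
    M=(P[...,2]>zp+6)&(P[...,2]<zp+30)&(near<80)&ok
    l,n=N.label(M)
    for i in range(1,n+1):
        k=l==i
        if k.sum()<6: continue
        p=P[k]; c=(p.max(0)+p.min(0))/2; print(k.sum(),c.round(1),p.mean(0).round(1),round(p[:,2].max()-zp,1),np.argwhere(k).mean(0).round(1))
E
```

```text
w2 plate z 11.617311036302997
78 [629.8 -49.1  26.6] [630.1 -49.   30.1] 23.4 [130.5 323. ]
76 [609.7  18.1  26.5] [610.4  17.4  29.7] 23.2 [146.4 274.8]
1958 [573.4 -28.9  23.3] [574.1 -29.4  23.9] 17.3 [170.5 309.8]
77 [571.8 -88.9  26.4] [572.8 -88.4  29.3] 22.8 [171.4 351.6]
72 [539.7  19.6  26.3] [541.   19.   28.9] 23.1 [194.6 277.1]
71 [516.6 -46.6  26.7] [517.8 -46.4  29.1] 24.0 [208.7 322.5]
w3 plate z 11.611548291991209
81 [629.9 -48.8  27. ] [630.  -48.4  30. ] 24.1 [129.7 352.3]
73 [609.9  18.2  27.2] [610.3  18.2  30.3] 23.3 [145.6 303.4]
1974 [573.1 -28.9  23.3] [574.2 -29.3  23.9] 17.2 [169.6 337.8]
81 [572.1 -88.5  26.4] [572.9 -87.8  29.1] 23.4 [170.5 379.6]
70 [539.6  20.2  26.4] [540.9  19.8  29.2] 23.2 [194.  304.1]
73 [515.6 -46.   26.7] [517.6 -45.8  28.9] 23.9 [208.1 349.2]
top1 plate z 11.226010439010931
21 [627.8 -49.   27.2] [627.4 -48.7  29.9] 25.5 [190.4 279.8]
21 [607.5  18.5  27.1] [607.   18.3  29.1] 24.8 [198.5 254. ]
607 [572.  -27.8  25.6] [571.6 -28.5  23.5] 22.7 [212.1 272.2]
22 [570.2 -88.7  26.7] [569.6 -88.4  28.5] 24.6 [212.5 295.2]
22 [538.5  21.   26.4] [537.8  20.6  29. ] 22.9 [225.3 253. ]
21 [514.7 -45.   27.9] [514.4 -45.9  29.6] 23.8 [234.1 278.8]
```

```bash
cat >> h.py <<'E'
def patch(im,m,c,z,half=48,res=0.5):
    g=np.arange(-half,half+1e-6,res); X,Y=np.meshgrid(c[0]+g,c[1]+g,indexing='ij')
    uv=proj(np.stack([X,Y,np.full_like(X,z)],-1),m).reshape(X.shape+(2,)).astype(np.float32)
    return cv2.remap(im,uv[...,0],uv[...,1],cv2.INTER_LINEAR),X,Y
def gearfit(G,X,Y,c0,n,rtip,rroot,w,rin,rout,search=4,hubexcl=None):
    """fit centre & phase: G gray float image with teeth bright"""
    best=None
    per=2*np.pi/n
    def score(c,ph):
        dx,dy=X-c[0],Y-c[1]; r=np.hypot(dx,dy); th=np.arctan2(dy,dx)
        k=(r>rin)&(r<rout)
        if hubexcl is not None: k&=~hubexcl(c,X,Y)
        t=(th-ph+per/2)%per-per/2
        T=((np.abs(r*np.sin(t))<w/2)&(r<rtip))|(r<rroot)
        a=T[k].astype(float); b=G[k]; return np.corrcoef(a,b)[0,1]
    from scipy.optimize import minimize
    cand=[]
    for dx in np.arange(-search,search+.1,2):
        for dy in np.arange(-search,search+.1,2):
            for ph in np.arange(0,per,per/12):
                cand.append((score((c0[0]+dx,c0[1]+dy),ph),c0[0]+dx,c0[1]+dy,ph))
    cand.sort(reverse=True); outs=[]
    for s,a,b,p in cand[:3]:
        r=minimize(lambda v:-score(v[:2],v[2]/20),[a,b,p*20],method='Nelder-Mead',options=dict(xatol=.02,fatol=1e-5,initial_simplex=[[a,b,p*20],[a+1,b,p*20],[a,b+1,p*20],[a,b,p*20+.8]]))
        outs.append((-r.fun,r.x[0],r.x[1],(r.x[2]/20)%per))
    return max(outs)
E
python3 - <<'E'
from h import *
for f in ['w2','w3','top1']:
    z=np.load('/tmp/%s.npz'%f); m={k:z[k] for k in ['K','D','R','t']}; im=z['im']
    p,X,Y=patch(im,m,(572.5,-29),24,half=48)
    G=-(p[...,2].astype(float)-p[...,0])
    s,x,y,ph=gearfit(G,X,Y,(572.5,-29),15,40,32,6.8,26,43.5)
    print(f,round(s,3),round(x,2),round(y,2),'phase deg',round(np.degrees(ph),2))
    cv2.imwrite('pics/p_%s.png'%f,cv2.resize(p[:,:,::-1],None,fx=2,fy=2))
E
```

```text
w2 0.911 573.82 -29.4 phase deg 18.76
w3 0.909 573.83 -28.9 phase deg 18.77
top1 0.878 569.89 -29.66 phase deg 18.45
```

View pics/p_w2.png

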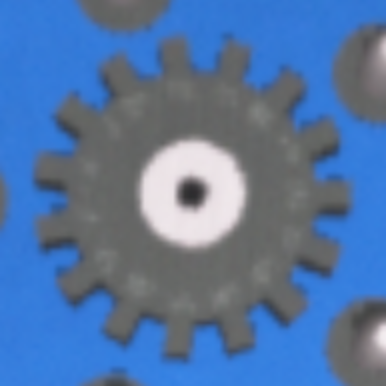

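Sun phase is 18.8°, and the guard sits against its open stop. Next I look closely at the first gear.

```bash
cat >> h.py <<'E'
A0=4.68638898038469
def hubex(cam,hz=58,z0=24,rh=13.5):
    # shadow of hub (cyl z0..hz) projected from the camera onto plane z0
    def f(c,X,Y):
        k=np.zeros(X.shape,bool)
        for h in np.linspace(z0,hz,8):
            s=(cam[2]-z0)/(cam[2]-h); cc=cam[:2]+(np.array(c)-cam[:2])*s
            k|=np.hypot(X-cc[0],Y-cc[1])<rh*s
        return k
    return f
def seegear(c,fn,z=24.5,name='wrist',dbg=True):
    im,d,m=snap(name)
    cam=-m['R'].T@m['t']
    p,X,Y=patch(im,m,c,z,half=40)
    G=p.astype(float).mean(-1); G=np.minimum(G,200)
    s,x,y,ph=gearfit(G,X,Y,c,10,28,19.5,6.8,14,31,search=6,hubexcl=hubex(cam))
    q=p.copy()
    for k in range(10):
        a=ph+k*np.pi/5; 
        for r in (20,28):
            i=(np.array([x+r*np.cos(a),y+r*np.sin(a)])-[X[0,0],Y[0,0]])/.5
            cv2.circle(q,(int(round(i[1])),int(round(i[0]))),1,(255,0,0),-1)
    i=(np.array([x,y])-[X[0,0],Y[0,0]])/.5
    cv2.circle(q,(int(i[1]),int(i[0])),1,(0,255,0),-1)
    cv2.imwrite('pics/'+fn+'_fit.png',cv2.resize(q[:,:,::-1],None,fx=3,fy=3)); cv2.imwrite('pics/'+fn+'.png',im[:,:,::-1])
    # hub top from depth
    P=cloud(d,m); k=(P[...,2]>z+28)&(P[...,2]<z+40)&(np.hypot(P[...,0]-x,P[...,1]-y)<22)&(d>0)
    ht=None
    if k.sum()>10:
        zt=np.percentile(P[k][:,2],80); kk=k&(P[...,2]>zt-3); q=P[kk]; ht=((q.max(0)+q.min(0))/2).round(1)
    return s,x,y,np.degrees(ph),ht
E
python3 - <<'E'
from h import *
go([633,-233,260],A0); manip.wait(.15)
print(seegear((633,-233),'gA')); st()
E
```

```text
(np.float64(0.07116946846720176), np.float64(632.0016056075607), np.float64(-229.10740945365518), np.float64(6.267652268544527), None)
 t 17.4 tcp [ 633.5 -231.4  261.1] F [-1.2 -0.2 -0.4] op 49.9
```

View pics/gA_fit.png

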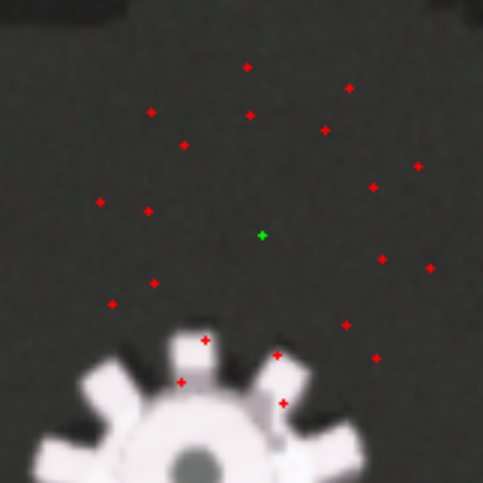

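View pics/gA.png

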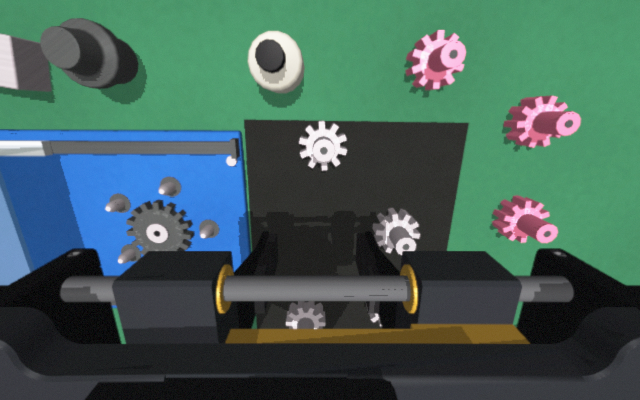

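The close view shows the nearest gear at pixel (323,148), about 40 mm from where I first measured it. It may have been knocked, so I check with the top camera.

```bash
python3 - <<'E'
from h import *
from a import hubs
z=np.load('/tmp/top2.npz'); m={k:z[k] for k in ['K','D','R','t']}
for o in hubs(z['im'],z['d'],m): print(*o[:3])
im,d,m=snap('top','top3.png'); print(manip.current_time())
for o in hubs(im,d,m): print(*o[:3])
E
```

```text
60 [761.4 -15.2  57.1] [59. 59. 58.]
222 [ 756.8 -191.6   57.8] [219. 217. 202.]
67 [ 760.9 -360.9   57.5] [239. 206. 227.]
75 [ 694.7 -486.1   57.2] [242. 201. 224.]
69 [ 674.5 -238.3   57.3] [241. 241. 241.]
73 [ 574.1 -491.6   57.7] [242. 197. 223.]
67 [ 561.3 -331.2   57.3] [237. 232. 233.]
73 [ 445.4 -325.6   57.8] [234. 229. 230.]
72 [ 425.7 -209.    57.9] [239. 235. 236.]
142 [ 331.5 -532.    59.2] [15. 78. 34.]
74 [383.5 -73.8  56.8] [244. 207. 231.]
15 [362.8 627.2  60.8] [103.  77.  46.]
462 [246.6 533.3  58.8] [84. 62. 38.]
17.45
25 [771.7 -26.4  56.4] [61. 62. 60.]
22 [755.4  -7.8  58.5] [46. 47. 46.]
73 [ 695.  -486.4   56.9] [237. 190. 216.]
71 [ 574.2 -492.    57.2] [236. 185. 213.]
68 [ 561.2 -331.1   57.1] [229. 223. 225.]
74 [ 445.1 -325.4   57.2] [225. 219. 220.]
142 [ 327.8 -532.3   59.1] [13. 72. 31.]
22 [356.1 562.1  59. ] [96. 71. 43.]
413 [239.7 530.   58.9] [76. 56. 34.]
```

View pics/top3.png

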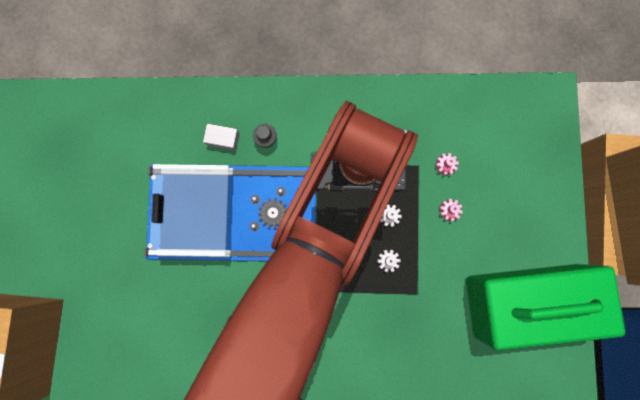

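Gear A was knocked to about (674,-238), so that disturbance is over. I look again there.

```bash
python3 - <<'E'
from h import *
go([674,-239,240],A0); manip.wait(.15)
print(seegear((674,-239),'gA2')); st()
E
```

```text
(np.float64(0.9025856057729401), np.float64(676.8279180331274), np.float64(-239.81544836453196), np.float64(2.61182670935725), array([ 676.7, -239.7,   57.4]))
 t 17.95 tcp [ 673.8 -238.8  241.1] F [-0.3  0.4  0.3] op 49.9
```

View pics/gA2_fit.png

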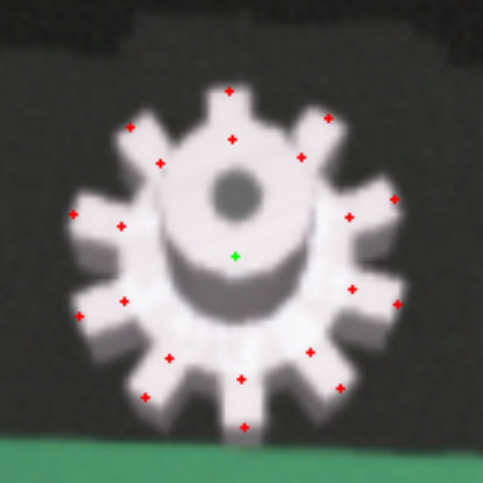

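View pics/gA2.png

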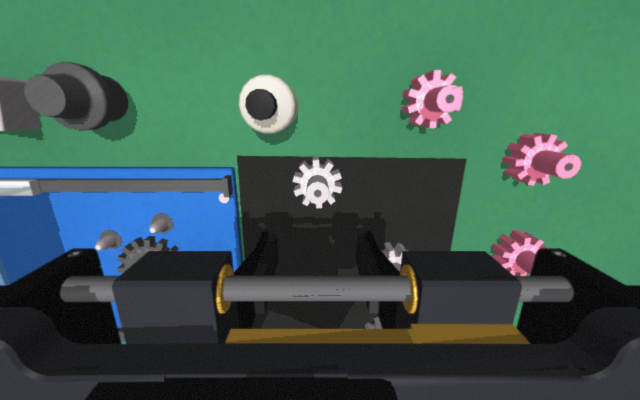

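```bash
cat >> h.py <<'E'
SUN=np.array([573.6,-29.3]); PHS=18.77; PIN0=-19.36
def pin(k): 
    t=np.radians(PIN0+72*k); return SUN+60*np.array([np.cos(t),np.sin(t)])
def need(k):
    th=PIN0+72*k; a=(th-PHS)%24; b=36*(.5-a/24); return (th+180-b)%36
def dyaw(k,ph): return (need(k)-ph+18)%36-18
def grasp(x,y,yaw=A0,ztcp=98):
    lin([x,y,150],yaw,vel=150); r=lin([x,y,ztcp],vel=60,uf=8); st('down %s'%r); manip.grip(15); manip.wait(.2); st('gripped')
    p=np.array(manip.current_tool_pos()); lin([p[0],p[1],170],vel=120); st('lifted')
E
python3 - <<'E'
from h import *
print([ (k,pin(k).round(1),round(dyaw(k,2.61),1)) for k in range(5)])
grasp(676.6,-239.8)
manip.wait(.2); snap('wrist','hA.png')
E
```

```text
[(0, array([630.2, -49.2]), 10.8), (1, array([610. ,  18.4]), 10.8), (2, array([539.5,  20.1]), 10.8), (3, array([516.1, -46.5]), 10.8), (4, array([572.2, -89.3]), 10.8)]
down False t 19.72 tcp [ 677.  -240.    98.5] F [-0.1  0.8 -0.2] op 50.1
gripped t 20.51 tcp [ 676.7 -239.8   98.2] F [0.  0.3 1. ] op 23.4
lifted t 21.26 tcp [ 676.2 -239.6  169.2] F [ 0.8 -0.3 -3.2] op 23.4
```

View pics/hA.png

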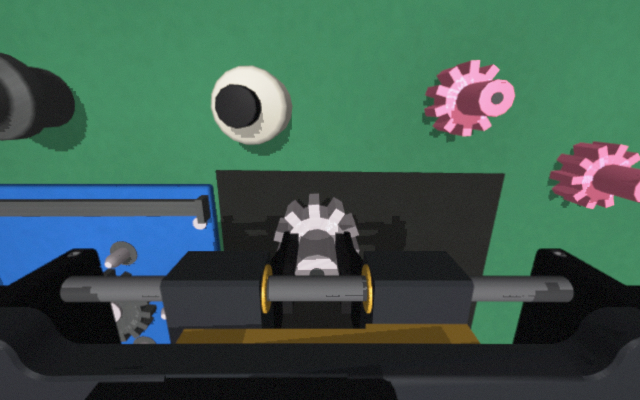

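```bash
cat >> h.py <<'E'
def insert(k,ph,off=(0,0),ztcp0=97.7,yaw0=A0,dy=None):
    if dy is None: dy=dyaw(k,ph)
    yaw=yaw0+np.radians(dy); p=pin(k)-np.array(off); home=ztcp0+12
    go([p[0],p[1],175],yaw); manip.wait(.2); st('above op')
    lin([p[0],p[1],150],yaw,vel=80); manip.wait(.1)
    r=lin([p[0],p[1],home-.5],yaw,vel=40,uf=10); st('desc %s home %.1f'%(r,home))
    return yaw,p,home
def rock(yaw,p,home,seq=(3,-3,6,-6,9,-9,12,-12)):
    for s in seq:
        z=manip.current_tool_pos()[2]
        lin([p[0],p[1],z],yaw+np.radians(s),vel=30)
        r=lin([p[0],p[1],home-.5],vel=30,uf=8); st('rock %g %s'%(s,r))
        if manip.current_tool_pos()[2]<home+2: return True
    return False
E
python3 - <<'E'
from h import *
print(insert(0,2.6)); 
snap('side','s1.png')
E
```

```text
above op t 22.52 tcp [630.7 -50.8 175. ] F [-0.8  0.1 -2.6] op 23.0
desc True home 109.7 t 24.02 tcp [630.  -49.1 110.1] F [-0.3 -0.1  5.3] op 23.2
(np.float64(4.875669937763475), array([630.20725922, -49.19015344]), 109.7)
```

View pics/s1.png

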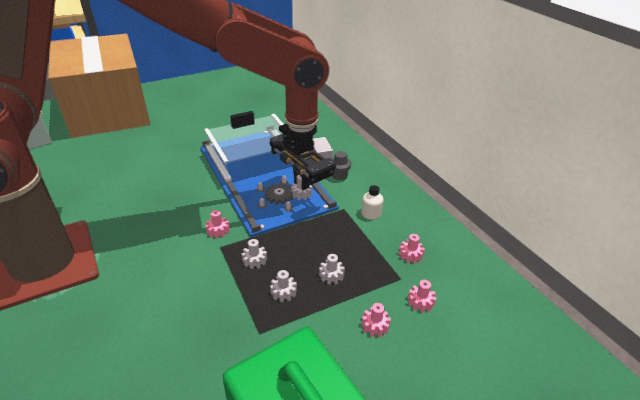

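It went straight home: TCP stopped at 110.1 against an expected 109.7. I release and look at the next gear.

```bash
cat >> h.py <<'E'
def release():
    manip.grip(38); manip.wait(.1); p=np.array(manip.current_tool_pos()); lin([p[0],p[1],190],vel=120); st('rel')
def look(x,y,fn):
    go([x,y,240],A0); manip.wait(.15)
    r=seegear((x,y),fn); print(np.round(r[:4],2),r[4]); return r
E
python3 - <<'E'
from h import *
release()
r=look(563.5,-332,'gB')
E
```

```text
rel t 25.6 tcp [628.1 -48.7 189.2] F [ 0.1 -0.7 -0.2] op 38.0
[   0.86  563.75 -333.25   11.42] [ 563.2 -333.1   57.5]
```

View pics/gB_fit.png

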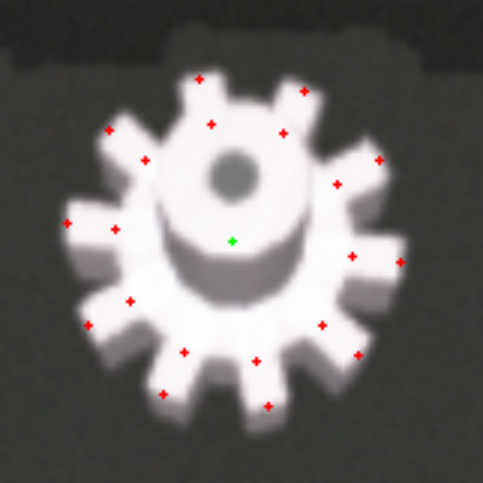

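View pics/gB.png

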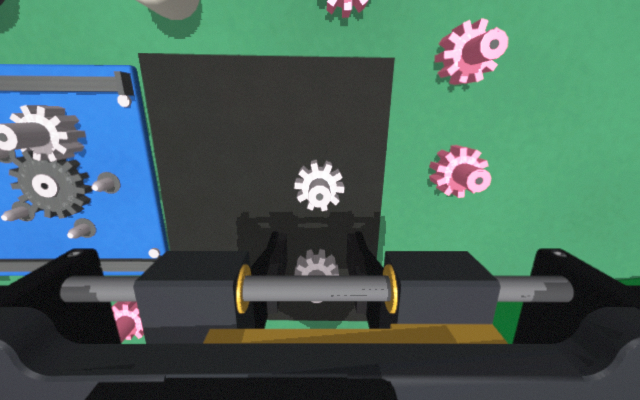

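Gear A is seated and meshed, at (35,135) in the wrist view. Gear B's fit is good.

```bash
python3 - <<'E'
from h import *
print(dyaw(4,11.42))
grasp(563.4,-333.2)
snap('wrist','hB.png')
print(insert(4,11.42))
E
```

```text
2.0249999999999346
down False t 28.7 tcp [ 563.7 -333.4   98.5] F [0.1 0.  0.7] op 37.6
gripped t 29.33 tcp [ 563.6 -333.3   98.4] F [-0.2  1.5  3.5] op 23.3
lifted t 30.08 tcp [ 563.1 -332.9  169. ] F [-0.1 -0.  -4.6] op 23.6
above op t 31.3 tcp [572.3 -90.9 175. ] F [-0.7 -0.5 -4. ] op 23.1
desc True home 109.7 t 32.79 tcp [571.8 -89.2 110.4] F [-0.1 -0.4  5.4] op 23.3
(np.float64(4.721731897737574), array([572.17594506, -89.28309818]), 109.7)
```

```bash
python3 - <<'E'
from h import *
release()
r=look(447.5,-327,'gC')
E
```

```text
rel t 34.32 tcp [569.8 -88.6 189.2] F [0.6 0.1 0.2] op 38.0
[   0.87  447.21 -327.31   19.34] [ 446.8 -327.4   57.8]
```

View pics/gC_fit.png

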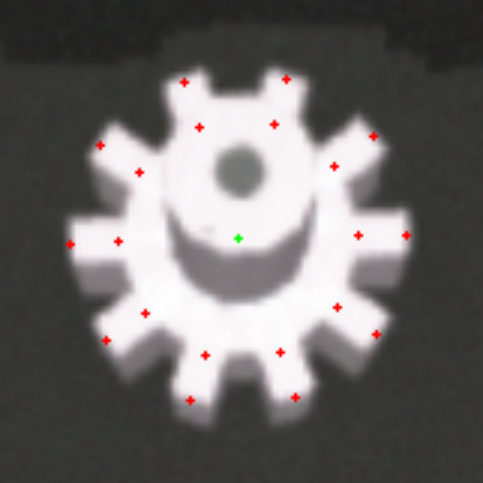

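View pics/gC.png

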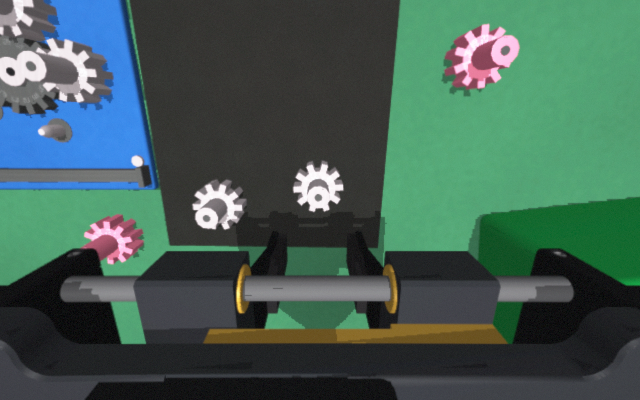

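```bash
python3 - <<'E'
from h import *
print(dyaw(2,18.5))
grasp(446.8,-327.3)
snap('wrist','hC.png')
print(insert(2,18.5))
E
```

```text
-5.055000000000007
down False t 37.34 tcp [ 447.1 -327.5   98.4] F [ 0.3  0.2 -0.3] op 37.7
gripped t 37.98 tcp [ 447.  -327.4   98.4] F [0.  1.4 4.9] op 23.3
lifted t 38.73 tcp [ 446.5 -327.   169.1] F [-0.4  0.2 -2.2] op 23.2
above op t 40.33 tcp [539.6  18.9 175. ] F [-0.3  0.1 -3.5] op 23.2
desc True home 109.7 t 41.83 tcp [539.5  20.4 110.4] F [-1.1  0.3  4.6] op 23.0
(np.float64(4.598162586696376), array([539.49490415,  20.0643843 ]), 109.7)
```

```bash
python3 - <<'E'
from h import *
release()
r=look(428,-211,'gD')
E
```

```text
rel t 43.35 tcp [537.9  20.7 189.3] F [ 0.4  0.  -0.5] op 37.9
[   0.88  427.24 -210.75   15.68] [ 426.6 -210.6   57.6]
```

View pics/gD_fit.png

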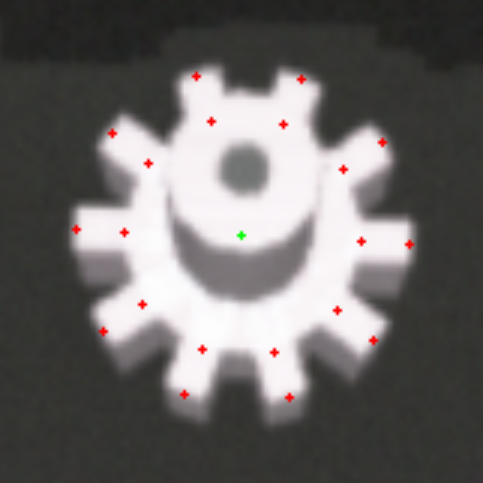

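View pics/gD.png

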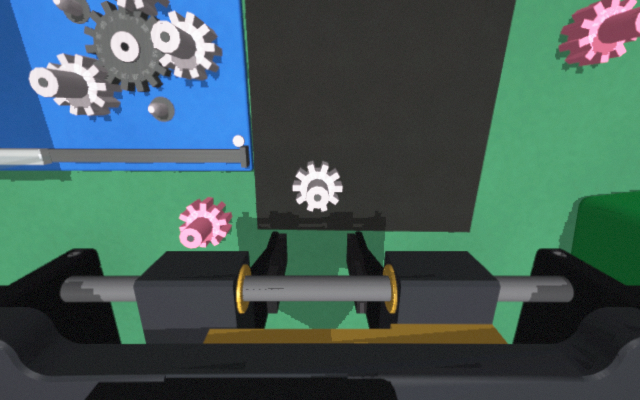

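```bash
python3 - <<'E'
from h import *
print(dyaw(3,15.9))
grasp(426.7,-210.7)
snap('wrist','hD.png')
print(insert(3,15.9))
E
```

```text
-2.455000000000064
down False t 46.34 tcp [ 427.  -210.9   98.3] F [-0.1 -0.6  0.5] op 37.9
gripped t 46.98 tcp [ 426.9 -210.8   98.4] F [-0.4  2.   4.8] op 23.4
lifted t 47.73 tcp [ 426.3 -210.3  169. ] F [-0.2 -0.1 -4.3] op 23.3
above op t 48.75 tcp [515.7 -47.6 174.7] F [ 0.3 -0.3 -4.2] op 22.8
desc True home 109.7 t 50.24 tcp [515.4 -46.1 110.3] F [-1.5  0.5  5.3] op 23.5
(np.float64(4.643541147248228), array([516.11262643, -46.48143999]), 109.7)
```

```bash
python3 - <<'E'
from h import *
release()
go([573,-30,330],A0); manip.wait(.2)
im,d,m=snap('wrist','c1.png'); P=cloud(d,m)
for k in range(5):
    c=pin(k); q=P[(np.hypot(P[...,0]-c[0],P[...,1]-c[1])<20)&(d>0)&(P[...,2]<110)]
    zt=q[:,2].max(); t=q[q[:,2]>zt-4]; print(k,'top z',round(np.percentile(q[:,2],98),1),((t.max(0)+t.min(0))/2).round(1)[:2]-c.round(1), len(t))
go([573,300,400],A0); snap('side','c1s.png'); im,d,m=snap('top','c1t.png'); P=cloud(d,m)
for k in range(5):
    c=pin(k); q=P[(np.hypot(P[...,0]-c[0]+2,P[...,1]-c[1])<18)&(d>0)&(P[...,2]<110)]
    print(k,np.percentile(q[:,2],97).round(1))
b=(P[...,2]>105)&(P[...,2]<140)
E
```

```text
rel t 51.77 tcp [513.3 -45.5 189.3] F [ 0.1  0.8 -0.6] op 38.3
0 top z 70.9 [-0.8 -0.6] 302
1 top z 33.3 [-0.1 -0.1] 37
2 top z 71.0 [0.  0.1] 232
3 top z 70.7 [-0.9  0.4] 228
4 top z 70.6 [-1.1  0. ] 266
0 72.7
1 32.2
2 72.3
3 73.1
4 72.2
```

View pics/c1.png

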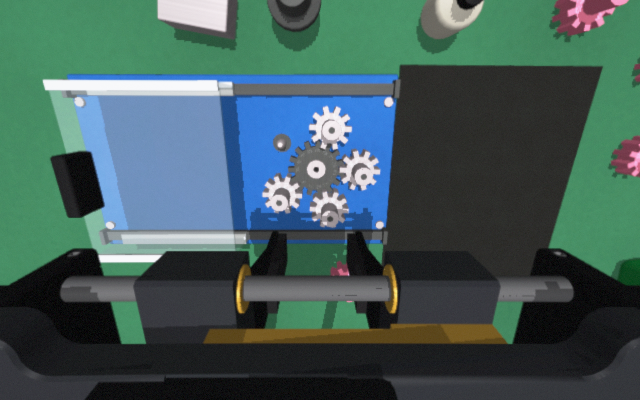

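View pics/c1s.png

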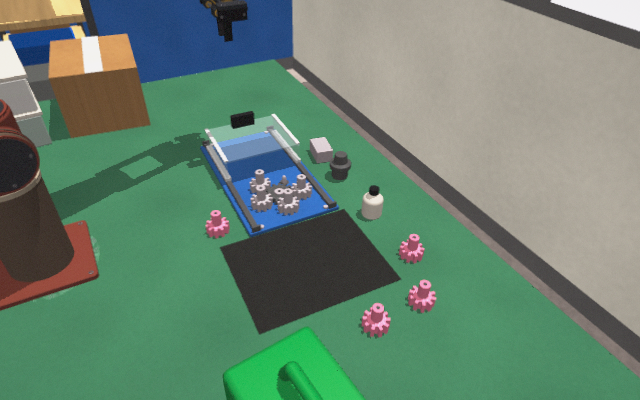

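All four hub tops read about 70.8 mm, which is fully home, and they stand within about 1 mm of the pin axes. I can now shut the guard.

```bash
python3 - <<'E'
from h import *
go([576.5,241.3,260],A0)
manip.grip(60)
lin([576.5,241.3,163],A0,vel=120); manip.grip(10); st('grip')
u=np.array([0.0237,0.99972,0])
p=np.array(manip.current_tool_pos())
print(lin(p-u*207,vel=60,uf=16)); st('shut'); print(np.array(manip.current_tool_pos())-p)
manip.wait(.3); st()
E
```

```text
grip t 57.18 tcp [576.5 241.2 163. ] F [-1.  -0.7 -0.2] op 15.6
True
shut t 60.22 tcp [571.5  41.  162.9] F [0.4 2.4 3.9] op 15.7
[-5.00972460e+00 -2.00171993e+02 -5.08990061e-02]
 t 60.52 tcp [571.5  41.  163. ] F [ 3.7 -3.4  5.6] op 15.9
```

Travel was 200.2 mm, stop to stop. I release, back off and check.

```bash
python3 - <<'E'
from h import *
manip.grip(50); manip.wait(.1)
p=np.array(manip.current_tool_pos()); lin([p[0],p[1],250],vel=120)
go([573,0,330],A0); manip.wait(.2); im,d,m=snap('wrist','e1.png'); P=cloud(d,m)
b=(P[...,2]>105)&(P[...,2]<140)&(d>0)&(P[...,0]>520)&(P[...,1]>10)&(P[...,1]<80); b[225:]=0
print('bar',b.sum(),P[b].mean(0),np.percentile(P[b],[2,98],axis=0).round(1))
go([450,350,400],A0); snap('top','e1t.png'); st()
E
```

```text
bar 1016 [577.90751404  39.62528682 122.93349447] [[543.2  32.2 107.5]
 [609.6  48.2 125.9]]
 t 64.53 tcp [450.7 349.  399.5] F [ 0.5  1.  -0.4] op 50.0
```

View pics/e1.png

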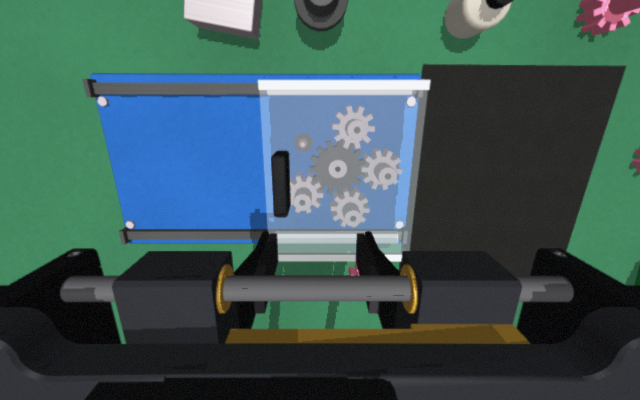

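View pics/e1t.png

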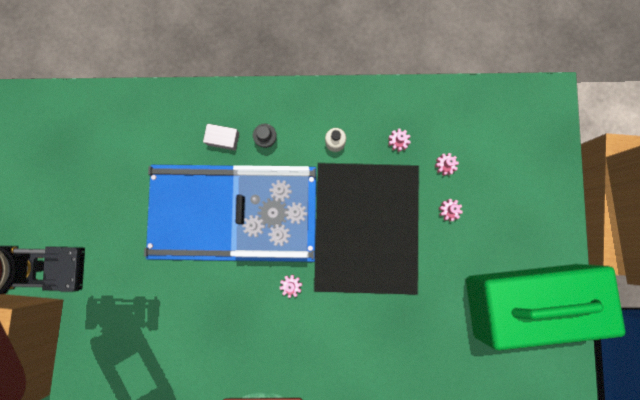

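The bar stayed at y ≈ 40, where I released it, and the guard covers all four meshed gears. The bystanders and pink gears haven't moved. I hand in.

```bash
python3 - <<'E'
from h import *
manip.job_done(); print(manip.current_time())
E
```

```text
the job is handed in; nothing more can be done
the job is handed in; nothing more can be done
```

The job is handed in at about 65 s. I slid the guard to its open stop, put the four steel gears on pins 0, 2, 3 and 4 of my own numbering, and slid the guard shut. Each gear meshed on its first descent because I turned it to match the centre gear beforehand, so no rocking was needed.

**Last checks:**
- **Gears:** all four hub tops read about 71 mm above the bench, so they lie fully down. They stood within about 1 mm of the pin axes before the guard was shut, and the picture afterwards shows them still meshed under it.
- **Guard:** it travelled 200.2 mm from the open stop to the shut stop and stayed where I released it.
- **Bystanders:** the tool holder, oil bottle, steel block and pink gears look unmoved.

**What disagreed:**
- The guard stopped 19 mm short of its full travel when I opened it, because it started about 20 mm open. A second pull moved it only 1 mm.
- The top and wrist cameras differed by up to 4 mm in x, so I used the wrist camera for both picking and placing.
- One gear was knocked about 4 cm early on; I found it again and placed it. I saw no grip slackening.

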